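# Clamp the plaster mould: push home, touch, quarter turn

### The arm

A 7-joint arm with a two-finger parallel gripper is mounted at the origin on the work surface. World frame = base frame: x ahead of the robot, y to its left, z up, the work surface at z = 0. Lengths are in m, angles in rad, forces in N, time in s.
With the tool pointing down it reaches from about 0.35 to 0.9 m from the base axis. Payload 19.9 kg.
Tool frame: the origin (TCP) lies midway between the tips of the shut fingers; the grasp point (between the pads) lies 19 mm behind it; x points along the fingers, y is the direction in which the jaws open and shut, and the axes are right-handed (so a half turn about x gives the same grasp; the last joint's range is limited). The gripper opens to 94 mm and grips with 3 to 60 N. Pads are 16 mm wide; open, the fingers measure 119 mm over their backs; the gripper's body (75 mm by 177 mm) begins 78 mm behind the grasp point.
Start: joints at [1.2, 0.417, -0.01, 1.614, 0.005, 1.111, -0.053], TCP at [0.202, -0.591, 0.205] pointing down, gripper open.
Joint ranges: [-2.81, 2.81], [-0.39, 2.02], [-1.27, 1.25], [0.06, 2.57], [-1.19, 4.33], [0.19, 2], [-2.82, 2.82]. Speed limits (rad/s): [1.89, 1.89, 2.39, 2.39, 3.01, 3.01, 3.01].

### API

Orientations are given as a 3x3 rotation matrix whose columns are the frame's x, y, z axes.
In Python, from workcell import sensors, read_camera, arm gives the robot as it stands.
- The arm moves only by the tool step_arm, never from a script. Its argument "motion" is one flat list of numbers, 7 for each row, row after row: the gripper command: -1 is fully open, 1 is shut, values between are in proportion, then the shift along the tool's x, y, z in mm, then the turn, a rotation vector about the tool's x, y, z in rad. In form: [fingers, x, y, z, ax, ay, az, fingers, x, y, z, ax, ay, az, ...]. A call has 1 to 10 rows; each row is the pose to reach, as a shift and turn from the pose commanded when the call began, along the tool's axes at that moment; what a row does not reach only later rows make up. A row lasts 1/12 s, in which the tool goes at most 41.7 mm and 7.16 degrees, less where a joint would pass 70% of its speed; a pose out of reach is approached as far as the arm can. A call with a gripper value outside its range is refused whole. The fingers move at their own pace and stop on an object; "newtons" is the grip in N (left out, the last holds). Time passes only in rows, so rows that repeat a pose let the fingers close. It gives the time, the measured TCP pose, the force and the opening at its end, in the units of the state.
- sensors.get_obs(): the state, without advancing time (a new reading comes with each control period).
- read_camera(name): name is "side" or "top"; returns a dict with "color" (384x512x3 uint8, blue, green, red), "depth" (384x512 float32, m along the optical axis (not along the pixel's ray), 0 where there is no reading), "fx", "fy", "cx", "cy" (pixels), "extrinsics" (4x4, takes a point from camera to world coordinates). Camera axes: x right, y up, looking along -z (the intrinsics and any distortion apply to the point x, -y, -z); pixel columns grow to the right and rows downward; lengths in m; the calibration is good to about 2 mm. A picture is of the moment at which its call begins.
- arm.sign_off(): hands the job in, once; it reports no verdict.
The state is a dict: "time": time; "joint_positions": joint angles; "dq": joint speeds; "joint_efforts": joint torques, N m; "tool_pos": TCP position; "tcp_rot": TCP orientation; "ft_force": force on the tool from outside, world axes, zero at the start; "torque": the same for the moment, N m; "gripper_width": opening from 0.0 (shut) to 1.0 (fully open).
Only numpy, scipy, OpenCV 4.12 (cv2) and the standard library are available. Lean on these libraries where they do the work, as an engineer would, in place of code of your own. Each camera call takes 0.05 s, during which the arm holds its last target. There are 200 camera calls.

### The job

Gently push the closed plaster mould along its channel until it sits fully against the yellow stop under the clamp screw. Then turn the red knob clockwise until the rubber foot just touches the mould, give it one quarter turn more and let go. Do not over-tighten, for the plaster cracks, and leave the pots and tools around it where they are.

Things in the scene. Friction and masses are not known exactly. Their poses are not given: they have to be found in the camera images.
- clamp: Fixed screw clamp: blue column and overhanging arm on a dark steel base plate. Origin: on the vertical screw axis, at table height. Its +x points from the open mouth to the column (the way the mould is pushed home), z up. Base plate 6 mm thick, 112 wide (y), from x = -195 to +135. Column at x = 87 to 123, 54 wide, 116 high.
- channel (a point): Mouth of the channel: on the base plate (6 mm above the table), midway between the ends of two aluminium guide rails that run 245 mm along the clamp's x, to the stop. Rails' inner faces 35 mm either side, rails 10 wide, tops 20 above the table.
- boss (a point): Top of the round blue boss on the screw axis, 114 mm above the table: 42 mm diameter, at the end of the arm (36 wide, 111 high at its top). The knob is above it.
- stop: Fixed yellow stop block at the end of the channel, 64 mm wide, top 48 above the table; its face towards the mould stands at clamp x = +65 mm. Origin and axes as clamp.
- mould: Closed two-part plaster mould, an off-white block with a dark seam: 130 mm long (its x), 64 wide (y), 60 high, 0.5 to 0.85 kg; loose in the channel with 3 mm play each side, its x along the clamp's x. Origin: centre of its underside. Home: its far end against the stop, its centre then under the screw axis (clamp x = 0). At first it stands 45 to 95 mm short of that.
- spindle: The clamp's screw with red T-bar knob and black rubber foot (32 mm disc, does not turn). Origin: on the screw axis at the middle of the bar; goes down 8 mm per turn of the knob; the frame itself does not turn. The foot starts 1 to 5.5 mm above the mould's top; how far is not known and must be felt. From touch on the clamping force grows evenly, about 105 N per quarter turn.
- grip (a point): Middle of the red knob bar, about 150 mm above the table: 56 mm long, 14 thick, 22 high, upright faces, to be pinched firmly from above across the 14 mm; a 12 mm shaft below it. Until touch it turns with a steady drag of about 0.34 N m; from touch on the moment needed grows evenly on top, by about 0.13 N m per quarter turn. It is self-locking: it stays where it is left.
- knob (a joint): Turn of the red knob in rad; grows clockwise seen from above (tightening), range 0 to 10. At 0 the bar's long side lies along the clamp's x; at value q it is turned by q clockwise from there. Starts between 0 and 0.6.
- jar: Bystander, loose: blue glazed jar with a white lid, 60 diameter x 80 high mm. Origin: centre of its underside. Stands near the clamp.
- bowl_a: Bystander, loose: small grey clay bowl, 100 across, 55 high mm. Origin: centre of its underside. Stands near the clamp.
- bowl_b: Bystander, loose: grey clay bowl, 120 across, 65 high mm. Origin: centre of its underside.
- cup: Bystander, loose: grey clay cup, 76 across, 80 high mm. Origin: centre of its underside.
- mug: Bystander, loose: blue mug, 80 across, 85 high mm. Origin: centre of its underside.
- rib: Bystander, loose: flat wooden rib 100 x 50 x 8 mm. Origin: centre of its underside.
- brush: Bystander, loose: paint brush lying flat. Origin: inside it on its axis.
There are look-alikes about, which are no part of the job. What is shaped like the mould but purple or turquoise is not meant.

How it is judged:
By the outcome, as a careful person would: the job done as asked, in the order asked, and still so for the second after the job is handed in, with the robot touching nothing.
It also fails if it takes over 72 s, if anything falls off the work surface, if the arm or the gripper's body presses on something with over 40 N, if the wrist force passes 120 N, or if a joint passes its speed limit or range.

## Working session

There is one attempt and no reset: what is moved stays moved. The work goes in short steps, Python scripts to look and compute and a tool call to move; the robot and the scene stay as the last step left them, time stands still between calls to the robot, and variables do not carry over. Pictures are saved under pics/ and viewed, about 8 in all and at most 12, crops included, and the job is handed in when it is done.

Besides the shell and the picture viewer there is one more tool, called after "Call:" by a JSON object that holds its "method" and its "body", one argument or row to a line. step_arm: Moves the arm, as the interface text tells. Its arguments: {"type":"object","properties":{"motion":{"type":"array"},"newtons":{"type":"number"}},"required":["motion"]}

```bash
ls; mkdir -p pics
python3 - <<'E'
from workcell import sensors, read_camera
import cv2,numpy as np,pickle
d={}
for n in("top","side"):
    r=read_camera(n);d[n]=r;cv2.imwrite(f"pics/{n}0.png",r["color"])
    print(n,r["fx"],r["fy"],r["cx"],r["cy"],np.round(r["extrinsics"],3).tolist(),[k for k in r])
pickle.dump(d,open("d0.pkl","wb"))
o=sensors.get_obs();print(o)
E
```

```text
pics
top 461.7269621845626 461.7269621845626 261.4393224938292 196.51527459593007 [[0.01, 0.994, -0.107, 0.319], [-1.0, 0.009, -0.012, -0.005], [-0.011, 0.107, 0.994, 1.721], [0.0, 0.0, 0.0, 1.0]] ['color', 'depth', 'fx', 'fy', 'cx', 'cy', 'extrinsics']
side 415.69612253199097 415.69612253199097 259.10722537441563 196.31486699145066 [[-0.966, 0.135, -0.22, 0.178], [-0.258, -0.488, 0.834, 1.226], [0.005, 0.862, 0.507, 0.849], [0.0, 0.0, 0.0, 1.0]] ['color', 'depth', 'fx', 'fy', 'cx', 'cy', 'extrinsics']
{'time': 0.1, 'joint_positions': array([ 1.20051655,  0.41789736, -0.01033396,  1.61407918,  0.00470823,
        1.11072945, -0.05298912]), 'dq': array([ 1.00644941e-03, -3.11474243e-04,  1.80273947e-03, -2.42803679e-03,
       -7.30162036e-04, -5.51496518e-05, -7.12994320e-04]), 'joint_efforts': array([ 1.22448037e-04, -8.52588773e+01,  6.39220085e-01, -4.26697433e+01,
       -4.89617488e-02,  1.64287974e-02,  1.83092620e-04]), 'tool_pos': array([ 0.20170291, -0.59120663,  0.2049129 ]), 'tcp_rot': array([[-4.26737299e-04,  3.22936138e-01, -9.46420661e-01],
       [ 1.00233253e-03, -9.46420134e-01, -3.22936410e-01],
       [-9.99999407e-01, -1.08643723e-03,  8.01833758e-05]]), 'ft_force': array([-0.01256903,  0.76128599, -0.11699024]), 'torque': array([-0.01755979, -0.01255202, -0.00288876]), 'gripper_width': 1.0011946138499808}
```

View pics/top0.png

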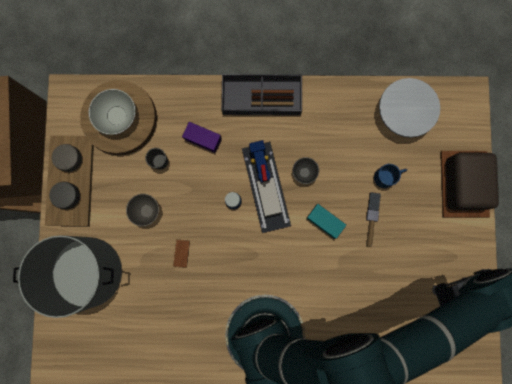

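View pics/side0.png

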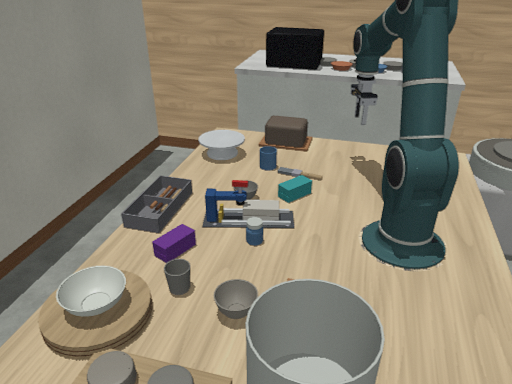

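The side and top views show the off-white block between rails (top ~(270,203), side ~(262,210)). It is the only one in a channel under a red knob (top ~(264,172), side ~(240,184)). The look-alikes are purple (top 202,137) and turquoise (top 326,221). I'll measure these and confirm in a crop.

```bash
cat > h.py <<'E'
import numpy as np,cv2
def cast(r,uv,z):
    uv=np.atleast_2d(np.float64(uv));E=r["extrinsics"]
    d=np.c_[(uv[:,0]-r["cx"])/r["fx"],-(uv[:,1]-r["cy"])/r["fy"],-np.ones(len(uv))]@E[:3,:3].T
    o=E[:3,3];return o+d*((z-o[2])/d[:,2:3])
def proj(r,P):
    E=r["extrinsics"];c=(np.atleast_2d(P)-E[:3,3])@E[:3,:3]
    return np.c_[r["cx"]+r["fx"]*c[:,0]/-c[:,2],r["cy"]-r["fy"]*c[:,1]/-c[:,2]]
def blob(m,roi):
    k=np.zeros_like(m);x0,y0,x1,y1=roi;k[y0:y1,x0:x1]=m[y0:y1,x0:x1]
    n,l,s,c=cv2.connectedComponentsWithStats(k.astype(np.uint8))
    i=1+np.argmax(s[1:,4]);return l==i
def masks(im):
    h=cv2.cvtColor(im,cv2.COLOR_BGR2HSV).astype(int);H,S,V=h[...,0],h[...,1],h[...,2]
    return dict(red=((H<8)|(H>172))&(S>150)&(V>80),blue=(H>105)&(H<125)&(S>130)&(V>40),yellow=(H>20)&(H<32)&(S>150)&(V>90),white=(S<60)&(V>140),plate=(S<70)&(V<95)),h
def rect(m):
    p=cv2.findNonZero(m.astype(np.uint8));return cv2.minAreaRect(p)
E
python3 - <<'E'
import pickle;from h import *
d=pickle.load(open("d0.pkl","rb"))
t,s=d["top"],d["side"]
for n,r,roi in(("top",t,(235,130,300,240)),("side",s,(195,170,302,236))):
    M,h=masks(r["color"])
    for k in M:
        try:
            b=blob(M[k],roi);q=rect(b);print(n,k,b.sum(),np.round(q[0],1),np.round(q[1],1),round(q[2],1))
            z=dict(red=.161,blue=.111,yellow=.048,white=.06,plate=.006)[k]
            if n=="top":print("  ",np.round(cast(r,[q[0]],z)[0],4).tolist(),np.round(cast(r,cv2.boxPoints(q),z)[:,:2],3).tolist())
        except Exception as e:print(n,k,e)
a=cv2.resize(t["color"][130:240,225:305],None,fx=5,fy=5,interpolation=cv2.INTER_CUBIC)
b=cv2.resize(s["color"][165:245,190:305],None,fx=3.4,fy=3.4,interpolation=cv2.INTER_CUBIC)
W=np.zeros((max(a.shape[0],b.shape[0]),a.shape[1]+b.shape[1],3),np.uint8);W[:a.shape[0],:a.shape[1]]=a;W[:b.shape[0],a.shape[1]:]=b
cv2.imwrite("pics/crop0.png",W)
E
```

```text
top red 52 [263.5 172.1] [14.5  3.3] 80.5
   [0.571, 0.0074, 0.161] [[0.595, 0.017], [0.597, 0.006], [0.547, -0.002], [0.545, 0.009]]
top blue 327 [259.4 160.9] [38.6 14.5] 79.5
   [0.6189, 0.0228, 0.111] [[0.682, 0.061], [0.692, 0.011], [0.556, -0.015], [0.546, 0.035]]
top yellow 8 [266. 157.] [2. 2.] 90.0
   [0.6455, -0.0003, 0.048] [[0.649, 0.003], [0.649, -0.004], [0.642, -0.004], [0.642, 0.003]]
top white 451 [270.2 196.2] [32.8 17.6] 77.0
   [0.4992, -0.0167, 0.06] [[0.55, 0.028], [0.565, -0.034], [0.449, -0.061], [0.434, 0.0]]
top plate 1132 [265.3 185.1] [90.5 29.6] 76.0
   [0.547, 0.0016, 0.006] [[0.7, 0.099], [0.728, -0.01], [0.397, -0.094], [0.369, 0.013]]
side red 98 [239.5 183. ] [ 6. 15.] 90.0
side blue 569 [225.5 205. ] [32. 39.] 90.0
side yellow 46 [220.3 212.5] [ 2.8 17.1] 8.1
side white 392 [256.1 204.3] [66.  10.6] 1.0
side plate 203 [277. 219.] [16. 32.] 90.0
```

View pics/crop0.png

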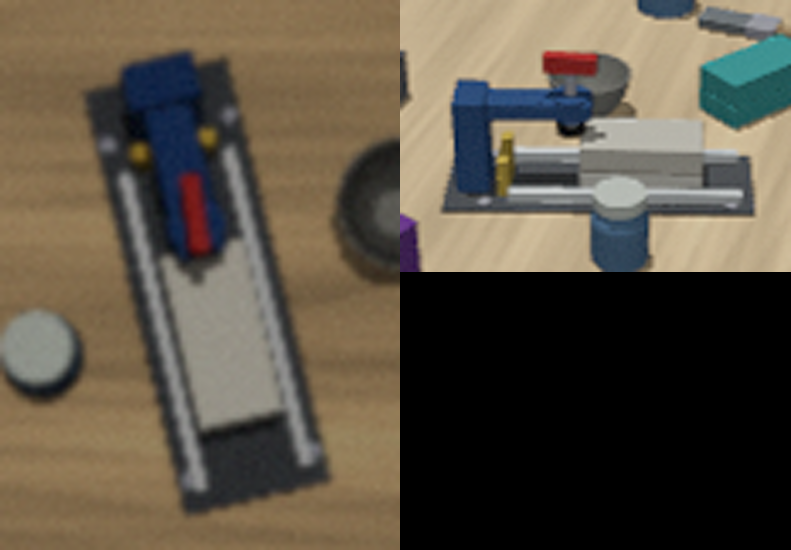

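The crop confirms it: the off-white seamed block lies between the aluminium rails under the red T-bar. Crop positions are block (225,335), bar (195,213) and yellow stop ends (140,152)/(208,138). Next I'll refine the axis angle from the rails and get the move numbers.

```bash
cat >> h.py <<'E'
def shift(target,yaw=None,tilt=0,o=None):
    """tool-axis shift mm + rotvec to reach TCP target; yaw = world angle of tool y, tilt about tool y"""
    from scipy.spatial.transform import Rotation as R
    from workcell import sensors
    o=o or sensors.get_obs();A=o["tcp_rot"];s=A.T@(np.array(target)-o["tool_pos"])*1000
    x=np.array([0,0,-1.]);y=np.array([np.cos(yaw),np.sin(yaw),0]);B=np.c_[x,y,np.cross(x,y)]@R.from_euler('y',tilt).as_matrix()
    return np.round(s,1).tolist(),np.round(R.from_matrix(A.T@B).as_rotvec(),3).tolist()
E
python3 - <<'E'
import pickle;from h import *
d=pickle.load(open("d0.pkl","rb"));t,s=d["top"],d["side"]
M,h=masks(t["color"])
# rails: bright low-sat, narrow; segment by clamp-frame coordinates
vv,uu=np.mgrid[130:240,235:300];V=h[130:240,235:300,2];S=h[130:240,235:300,1]
o=np.array([.576,.009]);
for it in range(3):
    a=np.radians(14) if it==0 else a
    c=np.array([np.cos(a),np.sin(a)]);n=np.array([-c[1],c[0]])
    P=cast(t,np.c_[uu.ravel(),vv.ravel()],.02)[:,:2]-o
    X=P@c;Y=P@n;w=np.where((S.ravel()<90),np.clip(V.ravel()-90.,0,None),0)
    fs=[]
    for sg in(1,-1):
        k=(abs(Y-sg*.040)<.009)&(X>-.17)&(X<.05)
        f=np.polyfit(X[k],Y[k],1,w=np.sqrt(w[k]));fs.append(f)
    print(np.degrees(a),[np.round(f,4).tolist() for f in fs])
    a+=np.mean([f[0] for f in fs]);o=o+n*np.mean([f[1] for f in fs])
c=np.array([np.cos(a),np.sin(a)]);n=np.array([-c[1],c[0]])
print("yaw",np.degrees(a),"o",o)
b=blob(M["plate"],(235,130,300,240));p=cv2.findNonZero(b.astype(np.uint8))[:,0]
q=cast(t,p,.006)[:,:2]-o;print("plate x",(q@c).min(),(q@c).max(),"y",(q@n).min(),(q@n).max())
b=blob(M["red"],(235,130,300,240));v,u=np.nonzero(b)
q=cast(t,np.c_[u,v],.161)[:,:2]-o;print("red",np.c_[q@c,q@n].mean(0),(q@c).min(),(q@c).max())
Q=np.c_[q@c,q@n];Q=Q-Q.mean(0);e=np.linalg.svd(Q,full_matrices=False)[2][0];print("q",-np.degrees(np.arctan(e[1]/e[0])))
b=blob(M["white"],(235,185,300,240));v,u=np.nonzero(b);q=cast(t,np.c_[u,v],.066)[:,:2]-o;X=q@c;print("mould near end",X[abs(q@n)<.025].min(), "y",np.median((q@n)[X<-.08]))
b=blob(M["red"],(195,170,302,236));print
Ms,_=masks(s["color"]);b=blob(Ms["red"],(195,170,302,236));v,u=np.nonzero(b);q=cast(s,[[u.mean(),v.mean()]],.15)[0];print("side red",q, (q[:2]-o)@c,(q[:2]-o)@n)
T=o+(-.185)*c;print("T",T,shift([T[0],T[1],.205],a-np.pi/2,0),shift([T[0],T[1],.205],a-np.pi/2,.2))
from workcell import sensors;print(sensors.get_obs()["tcp_rot"]@np.array([0,0,1]))
for g in(.2,-.2):
    from scipy.spatial.transform import Rotation as R
    x=np.array([0,0,-1.]);y=np.array([np.sin(a),-np.cos(a),0]);print(g,(np.c_[x,y,np.cross(x,y)]@R.from_euler('y',g).as_matrix())[:,0])
E
```

```text
14.0 [[0.0035, 0.0394], [-0.0001, -0.0389]]
14.09818538136267 [[0.0018, 0.0392], [-0.0018, -0.0392]]
14.098470993335098 [[0.0018, 0.0392], [-0.0018, -0.0392]]
yaw 14.098471824435952 o [0.5759457  0.00921777]
plate x -0.19936432625789877 0.1427697110802184 y -0.05618829223469354 0.05466666292169194
red [-0.00574535 -0.0007032 ] -0.03041229308021119 0.019876390069744433
q 5.142010201367794
mould near end -0.14070576127195678 y -0.0016114295055471046
side red [0.57152425 0.00799683 0.15      ] -0.004585681082029298 -0.00010714637664471045
T [ 0.39651818 -0.03584622] ([0.4, -462.7, -363.7], [0.083, 0.0, 0.001]) ([0.4, -462.7, -363.7], [0.082, 0.2, 0.009])
[-9.46420661e-01 -3.22936410e-01  8.01833758e-05]
0.2 [ 0.19268512  0.04839369 -0.98006658]
-0.2 [-0.19268512 -0.04839369 -0.98006658]
```

Call:
{"method": "step_arm", "body": {
  "motion": [1,-30,-150,-110,0.02,0.05,0,1,-30,-230,-180,0.04,0.1,0,1,0,-462,-364,0.082,0.2,0.009,1,0,-462,-364,0.082,0.2,0.009,1,0,-462,-364,0.082,0.2,0.009,1,0,-462,-364,0.082,0.2,0.009,1,0,-462,-364,0.082,0.2,0.009,1,0,-462,-364,0.082,0.2,0.009,1,0,-462,-364,0.082,0.2,0.009,1,0,-462,-364,0.082,0.2,0.009],
  "newtons": 20
}}

```text
time: 0.93
tool_pos: [0.3394, -0.1972, 0.2089]
tcp_rot: [[0.193, 0.244, -0.951], [0.047, -0.97, -0.239], [-0.98, 0.001, -0.199]]
ft_force: [1.6, -1.1, 1.0]
gripper_width: 0.331
```

```bash
cat > st.py <<'E'
from h import *;from workcell import sensors
import sys
s=sensors.get_obs();c=np.array([.96988,.24359]);n=np.array([-c[1],c[0]]);o=np.array([.5718,.0082])
A=s["tcp_rot"];p=s["tool_pos"];print("t",round(s["time"],2),"p",p.round(4),"clamp",((p[:2]-o)@c).round(4),((p[:2]-o)@n).round(4),"j",s["joint_positions"].round(3),"x",A[:,0].round(3),"yaw_y",np.degrees(np.arctan2(A[1,1],A[0,1])).round(2))
print("F clamp",(s["ft_force"][:2]@c).round(2),(s["ft_force"][:2]@n).round(2),s["ft_force"][2].round(2),"M",s["torque"].round(4),"w",round(s["gripper_width"],3))
if len(sys.argv)>1:
    X,Y,Z,yawdeg,tilt=map(float,sys.argv[1:]);T=o+X*c+Y*n;print(shift([T[0],T[1],Z],np.radians(yawdeg),tilt,s))
E
python3 st.py -.18 0 .036 -75.9 .2
```

```text
t 0.93 p [ 0.3394 -0.1972  0.2089] clamp -0.2754 -0.1426 j [ 0.936 -0.092 -0.343  2.227 -0.233  0.879 -0.594] x [ 0.193  0.047 -0.98 ] yaw_y -75.9
F clamp 1.32 -1.48 1.01 M [-0.0893  0.0989 -0.1069] w 0.331
([188.2, -142.7, -59.2], [0.0, 0.0, -0.001])
```

Call:
{"method": "step_arm", "body": {
  "motion": [1,4,-35,-20,0,0,0,1,10,-75,-50,0,0,0,1,18,-142,-94,0,0,0,1,18,-142,-94,0,0,0,1,18,-142,-94,0,0,0,1,18,-142,-94,0,0,0,1,18,-142,-94,0,0,0]
}}

```text
time: 1.52
tool_pos: [0.3974, -0.0383, 0.2098]
tcp_rot: [[0.192, 0.245, -0.95], [0.048, -0.97, -0.24], [-0.98, 0.001, -0.198]]
ft_force: [0.8, -0.0, 0.3]
gripper_width: 0.005
```

```bash
python3 st.py -.18 0 .036 -75.9 .2
```

```text
t 1.52 p [ 0.3974 -0.0383  0.2098] clamp -0.1805 -0.0026 j [ 0.766 -0.125 -0.637  2.238 -0.199  0.827 -1.075] x [ 0.192  0.048 -0.98 ] yaw_y -75.85
F clamp 0.78 -0.23 0.34 M [-0.1036  0.1635 -0.0144] w 0.005
([170.4, -2.7, 34.0], [0.001, 0.0, -0.0])
```

Call:
{"method": "step_arm", "body": {
  "motion": [1,40,0,8,0,0,0,1,80,-1,16,0,0,0,1,120,-2,24,0,0,0,1,150,-2.5,30,0,0,0,1,170,-2.7,34,0,0,0,1,170,-2.7,34,0,0,0,1,170,-2.7,34,0,0,0]
}}

```text
time: 2.1
tool_pos: [0.3966, -0.0359, 0.0362]
tcp_rot: [[0.19, 0.243, -0.951], [0.048, -0.97, -0.239], [-0.981, -0.0, -0.196]]
ft_force: [0.4, -0.5, -0.0]
gripper_width: 0.007
```

```bash
python3 st.py -.15 0 .036 -75.9 .2
python3 - <<'E'
from workcell import read_camera
import cv2,numpy as np
t=read_camera("top")["color"];s=read_camera("side")["color"]
a=cv2.resize(t[130:240,225:305],None,fx=5,fy=5);b=cv2.resize(s[120:245,190:305],None,fx=3.4,fy=3.4)
W=np.zeros((550,a.shape[1]+b.shape[1],3),np.uint8);W[:550,:a.shape[1]]=a;W[:b.shape[0],a.shape[1]:]=b
cv2.imwrite("pics/c1.png",W)
E
```

```text
t 2.1 p [ 0.3966 -0.0359  0.0362] clamp -0.1806 -0.0001 j [ 0.59   0.272 -0.57   2.405  0.277  0.327 -1.529] x [ 0.19   0.048 -0.981] yaw_y -75.91
F clamp 0.31 -0.62 -0.01 M [ 0.0084  0.1863 -0.0302] w 0.007
([6.2, -0.1, -30.0], [-0.0, 0.003, 0.0])
```

View pics/c1.png

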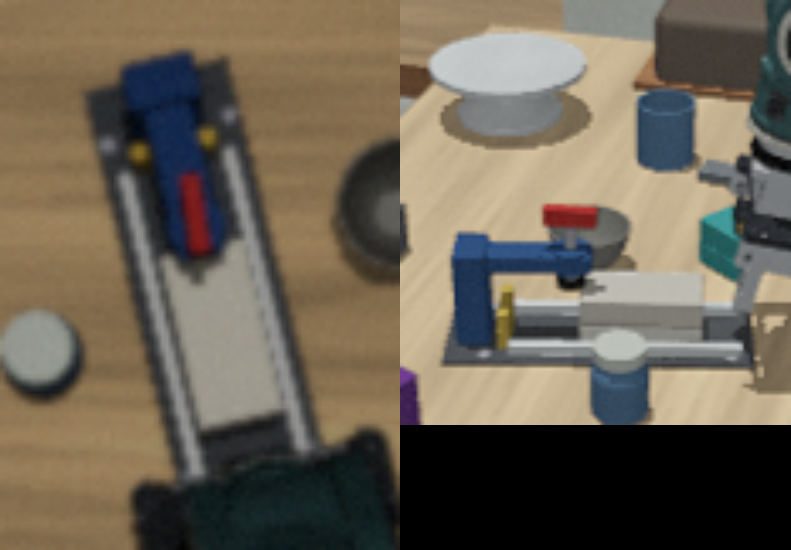

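Call:
{"method": "step_arm", "body": {
  "motion": [1,1.1,0,-5.9,0,0,0,1,2.3,0,-11.8,0,0,0,1,3.4,0,-17.6,0,0,0,1,4.6,0,-23.5,0,0,0,1,5.1,0,-26.5,0,0,0,1,5.5,0,-28.4,0,0,0,1,5.9,0,-30.4,0,0,0,1,6.3,0,-32.3,0,0,0,1,6.6,0,-34.3,0,0,0,1,7,0,-36.3,0,0,0]
}}

```text
time: 3.03
tool_pos: [0.4317, -0.0268, 0.0364]
tcp_rot: [[0.19, 0.244, -0.951], [0.047, -0.97, -0.239], [-0.981, 0.001, -0.195]]
ft_force: [-10.0, -3.0, 9.6]
gripper_width: 0.004
```

Call:
{"method": "step_arm", "body": {
  "motion": [1,0.5,0,-2.5,0,0,0,1,1,0,-5,0,0,0,1,1.5,0,-7.5,0,0,0,1,1.9,0,-10,0,0,0,1,2.4,0,-12.5,0,0,0,1,2.9,0,-15,0,0,0,1,3.4,0,-17.5,0,0,0,1,3.9,0,-20,0,0,0,1,4.4,0,-22.5,0,0,0,1,4.9,0,-25,0,0,0]
}}

```text
time: 3.87
tool_pos: [0.4568, -0.0204, 0.0365]
tcp_rot: [[0.19, 0.244, -0.951], [0.047, -0.97, -0.239], [-0.981, 0.0, -0.196]]
ft_force: [-6.1, -1.2, 0.5]
gripper_width: 0.006
```

```bash
python3 st.py -.09 0 .036 -75.9 .2
```

```text
t 3.87 p [ 0.4568 -0.0204  0.0365] clamp -0.1185 0.0003 j [ 0.474  0.351 -0.515  2.279  0.337  0.379 -1.625] x [ 0.19   0.047 -0.981] yaw_y -75.89
F clamp -6.17 0.32 0.46 M [-0.3856  1.4494 -0.0357] w 0.006
([6.1, 0.3, -27.8], [0.0, 0.003, -0.0])
```

Call:
{"method": "step_arm", "body": {
  "motion": [1,0.5,0,-2.5,0,0,0,1,1,0,-5,0,0,0,1,1.5,0,-7.5,0,0,0,1,1.9,0,-10,0,0,0,1,2.4,0,-12.5,0,0,0,1,2.9,0,-15,0,0,0,1,3.4,0,-17.5,0,0,0,1,3.9,0,-20,0,0,0,1,4.4,0,-22.5,0,0,0,1,4.9,0,-25,0,0,0]
}}

```text
time: 4.7
tool_pos: [0.4829, -0.0139, 0.0372]
tcp_rot: [[0.193, 0.244, -0.95], [0.048, -0.97, -0.239], [-0.98, 0.001, -0.199]]
ft_force: [-2.9, -0.5, -3.3]
gripper_width: 0.003
```

Call:
{"method": "step_arm", "body": {
  "motion": [1,0.2,0,-1,0,0,0,1,0.4,0,-2,0,0,0,1,0.6,0,-3,0,0,0,1,0.8,0,-4,0,0,0,1,1,0,-5,0,0,0,1,1.2,0,-6,0,0,0,1,1.4,0,-7,0,0,0,1,1.6,0,-8,0,0,0,1,1.8,0,-9,0,0,0,1,2,0,-10,0,0,0]
}}

```text
time: 5.53
tool_pos: [0.4927, -0.0115, 0.0373]
tcp_rot: [[0.193, 0.244, -0.95], [0.048, -0.97, -0.239], [-0.98, 0.001, -0.199]]
ft_force: [-3.3, -0.4, -1.3]
gripper_width: 0.004
```

```bash
python3 st.py
python3 - <<'E'
from workcell import read_camera
import cv2,numpy as np
t=read_camera("top")["color"];s=read_camera("side")["color"]
a=cv2.resize(t[130:240,225:305],None,fx=5,fy=5);b=cv2.resize(s[120:245,190:305],None,fx=3.4,fy=3.4)
W=np.zeros((550,a.shape[1]+b.shape[1],3),np.uint8);W[:550,:a.shape[1]]=a;W[:b.shape[0],a.shape[1]:]=b
cv2.imwrite("pics/c2.png",W)
E
```

```text
t 5.53 p [ 0.4927 -0.0115  0.0373] clamp -0.0815 0.0002 j [ 0.424  0.396 -0.494  2.202  0.357  0.412 -1.659] x [ 0.193  0.048 -0.98 ] yaw_y -75.88
F clamp -3.27 0.36 -1.32 M [-0.3171  1.2614  0.0045] w 0.004
```

View pics/c2.png

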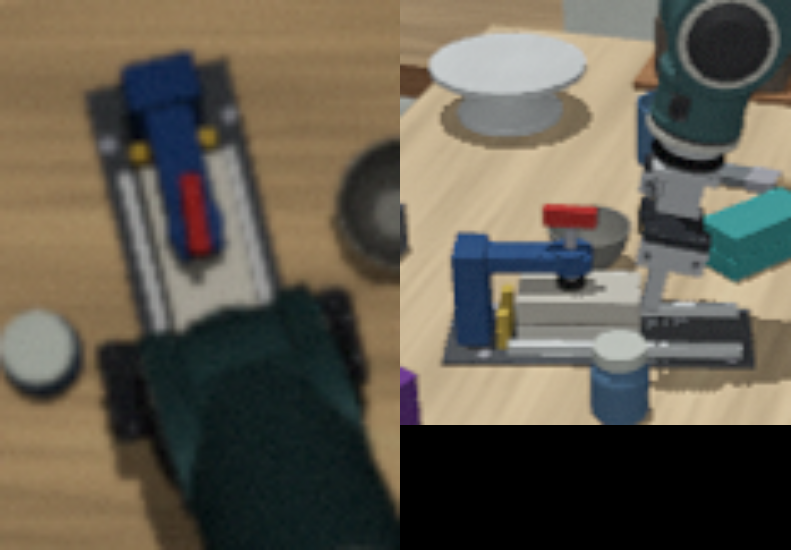

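The block is nearly home: about 3 px of side gap remain at crop (516,310), and the gripper is clear of the knob. I'll finish in small steps, watching the force.

Call:
{"method": "step_arm", "body": {
  "motion": [1,0.1,0,-0.7,0,0,0,1,0.3,0,-1.4,0,0,0,1,0.4,0,-2,0,0,0]
}}

```text
time: 5.88
tool_pos: [0.4946, -0.011, 0.0373]
tcp_rot: [[0.193, 0.244, -0.95], [0.048, -0.97, -0.239], [-0.98, 0.001, -0.199]]
ft_force: [-4.8, -0.8, 0.1]
gripper_width: 0.005
```

Call:
{"method": "step_arm", "body": {
  "motion": [1,0.1,0,-0.7,0,0,0,1,0.3,0,-1.4,0,0,0,1,0.4,0,-2,0,0,0]
}}

```text
time: 6.13
tool_pos: [0.4967, -0.0105, 0.0373]
tcp_rot: [[0.193, 0.244, -0.95], [0.048, -0.97, -0.239], [-0.98, 0.001, -0.199]]
ft_force: [-4.5, -2.8, -1.1]
gripper_width: 0.009
```

Call:
{"method": "step_arm", "body": {
  "motion": [1,0.1,0,-0.7,0,0,0,1,0.3,0,-1.4,0,0,0,1,0.4,0,-2,0,0,0]
}}

```text
time: 6.38
tool_pos: [0.4986, -0.01, 0.0373]
tcp_rot: [[0.193, 0.244, -0.95], [0.048, -0.97, -0.239], [-0.98, 0.001, -0.199]]
ft_force: [-4.4, -0.8, -1.8]
gripper_width: 0.007
```

Call:
{"method": "step_arm", "body": {
  "motion": [1,0.1,0,-0.5,0,0,0,1,0.2,0,-1,0,0,0]
}}

```text
time: 6.55
tool_pos: [0.4996, -0.0097, 0.0373]
tcp_rot: [[0.193, 0.244, -0.95], [0.048, -0.97, -0.239], [-0.98, 0.001, -0.199]]
ft_force: [-3.6, -1.0, -1.4]
gripper_width: 0.002
```

Call:
{"method": "step_arm", "body": {
  "motion": [1,0.1,0,-0.5,0,0,0,1,0.2,0,-1,0,0,0]
}}

```text
time: 6.72
tool_pos: [0.5004, -0.0095, 0.0373]
tcp_rot: [[0.193, 0.244, -0.95], [0.048, -0.97, -0.239], [-0.98, 0.001, -0.198]]
ft_force: [-7.3, -1.5, 0.4]
gripper_width: 0.005
```

Call:
{"method": "step_arm", "body": {
  "motion": [1,0.1,0,-0.5,0,0,0,1,0.2,0,-1,0,0,0]
}}

```text
time: 6.88
tool_pos: [0.5007, -0.0095, 0.0371]
tcp_rot: [[0.191, 0.244, -0.951], [0.047, -0.97, -0.239], [-0.98, 0.001, -0.197]]
ft_force: [-14.0, -3.1, 7.4]
gripper_width: 0.007
```

Call:
{"method": "step_arm", "body": {
  "motion": [1,0.1,0,-0.5,0,0,0,1,0.2,0,-1,0,0,0]
}}

```text
time: 7.05
tool_pos: [0.5008, -0.0095, 0.0369]
tcp_rot: [[0.19, 0.244, -0.951], [0.047, -0.97, -0.239], [-0.981, 0.001, -0.195]]
ft_force: [-20.4, -3.8, 16.6]
gripper_width: 0.003
```

The force rose from 4 N to 20 N while the motion stalled at clamp x ≈ -73 mm, so the block is against the stop. I'll back off and go up.

Call:
{"method": "step_arm", "body": {
  "motion": [1,-2,0,12,0,0,0,1,-7,0,35,0,0,0,1,-10,0,54,0,0,0,1,-50,0,50,0,0,0,1,-90,0,42,0,0,0,-1,-130,0,34,0,0,0,-1,-170,0,26,0,0,0,-1,-210,0,18,0,0,0,-1,-230,0,14,0,-0.1,0,-1,-230,0,14,0,-0.2,0],
  "newtons": 60
}}

```text
time: 7.88
tool_pos: [0.4471, -0.0248, 0.2667]
tcp_rot: [[0.008, 0.241, -0.971], [-0.009, -0.971, -0.241], [-1.0, 0.011, -0.006]]
ft_force: [-1.0, -1.2, 0.2]
gripper_width: 0.32
```

```bash
python3 st.py 0 0 .25 -81 0
python3 - <<'E'
from h import *;from workcell import read_camera
n=np.array([-.24359,.96988]);c=np.array([.96988,.24359]);o=np.array([.5718,.0082])
for cam,roi in(("top",(235,130,300,240)),("side",(195,170,302,236))):
    r=read_camera(cam);M,h=masks(r["color"]);b=blob(M["red"],roi);v,u=np.nonzero(b)
    q=cast(r,np.c_[u,v],.161 if cam=="top" else .15)[:,:2]-o;Q=np.c_[q@c,q@n];print(cam,b.sum(),Q.mean(0),Q.min(0),Q.max(0))
    b=blob(M["yellow"],roi);print("yel",np.argwhere(b).mean(0))
    cv2.imwrite(f"pics/c3{cam}.png",cv2.resize(r["color"][130:245,190:305],None,fx=4,fy=4))
E
```

```text
t 7.88 p [ 0.4471 -0.0248  0.2667] clamp -0.129 -0.0016 j [ 0.741  0.065 -0.785  1.939  0.061  1.149 -1.395] x [ 0.008 -0.009 -1.   ] yaw_y -76.07
F clamp -1.27 -0.94 0.24 M [-0.0257  0.1319  0.0148] w 0.32
([17.4, -2.2, -128.9], [0.086, -0.006, -0.011])
top 36 [ 0.00783695 -0.00155917] [-0.00856738 -0.0079387 ] [0.02414518 0.00520093]
yel [156.4 265.8]
side 97 [-0.00047773 -0.0004416 ] [-0.02766079 -0.02392585] [0.02654074 0.02010453]
yel [216.5        219.63636364]
```

View pics/c3side.png

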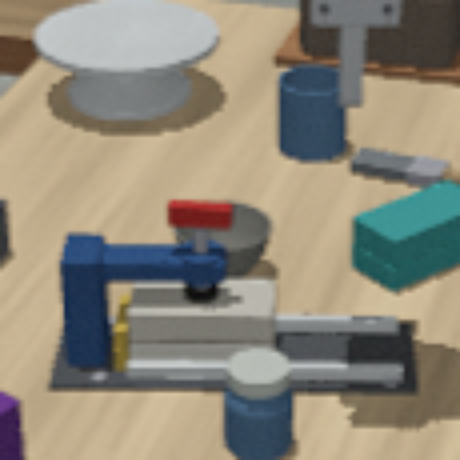

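The mould now meets the yellow stop with no gap (crop 130,320), and the foot is above it. I'll move over the knob.

Call:
{"method": "step_arm", "body": {
  "motion": [-1,0,0,-25,0.03,0,0,-1,0,0,-60,0.06,0,0,-1,0,-2,-95,0.086,-0.006,-0.01,-1,0,-2,-120,0.086,-0.006,-0.01,-1,0,-2,-129,0.086,-0.006,-0.01,-1,0,-2,-129,0.086,-0.006,-0.01,-1,0,-2,-129,0.086,-0.006,-0.01]
}}

```text
time: 8.57
tool_pos: [0.569, 0.0105, 0.2597]
tcp_rot: [[-0.008, 0.161, -0.987], [0.009, -0.987, -0.161], [-1.0, -0.01, 0.006]]
ft_force: [-0.4, 0.4, -1.4]
gripper_width: 0.902
```

```bash
python3 st.py 0 0 .132 -81 0
```

```text
t 8.57 p [0.569  0.0105 0.2597] clamp -0.0022 0.0029 j [ 0.543  0.365 -0.777  1.666  0.258  1.227 -1.699] x [-0.008  0.009 -1.   ] yaw_y -80.74
F clamp -0.29 0.51 -1.4 M [ 0.0323 -0.0098 -0.0611] w 0.902
([127.6, 4.0, -3.2], [0.005, 0.006, 0.01])
```

Call:
{"method": "step_arm", "body": {
  "motion": [-1,30,4,-3,0.125,0.006,0.01,-1,30,4,-3,0.25,0.006,0.01,-1,30,4,-3,0.37,0.006,0.01,-1,30,4,-3,0.4,0.006,0.01,-1,30,4,-3,0.4,0.006,0.01]
}}

```text
time: 8.98
tool_pos: [0.5719, 0.0064, 0.2305]
tcp_rot: [[-0.001, -0.239, -0.971], [-0.003, -0.971, 0.239], [-1.0, 0.003, 0.0]]
ft_force: [-0.4, 0.8, -0.6]
gripper_width: 1.0
```

```bash
python3 st.py 0 0 .132 -81 0
```

```text
t 8.98 p [0.5719 0.0064 0.2305] clamp -0.0003 -0.0018 j [ 0.473  0.373 -0.685  1.702  0.257  1.159 -2.094] x [-0.001 -0.003 -1.   ] yaw_y -103.83
F clamp -0.19 0.84 -0.64 M [ 0.0385 -0.0087 -0.0314] w 1.0
([98.5, -2.0, 0.5], [-0.399, 0.001, -0.003])
```

Call:
{"method": "step_arm", "body": {
  "motion": [-1,0,-0.4,0,-0.12,0,0,-1,0,-0.8,0,-0.24,0,0,-1,0,-1.2,0,-0.36,0,0,-1,0,-1.6,0,-0.48,0,0,-1,0,-2,0,-0.6,0,0,-1,0,-2,0,-0.72,0,0,-1,0,-2,0,-0.84,0,0,-1,0,-2,0,-0.96,0,0,-1,0,-2,0,-1.08,0,0,-1,0,-2,0,-1.2,0,0]
}}

```text
time: 9.82
tool_pos: [0.5726, 0.0083, 0.2304]
tcp_rot: [[-0.001, 0.824, -0.567], [-0.003, -0.567, -0.824], [-1.0, 0.001, 0.003]]
ft_force: [0.2, -0.2, -0.4]
gripper_width: 1.001
```

Call:
{"method": "step_arm", "body": {
  "motion": [-1,0,0,0,-0.12,0,0,-1,0,0,0,-0.24,0,0,-1,0,0,0,-0.36,0,0,-1,0,0,0,-0.48,0,0,-1,0,0,0,-0.6,0,0,-1,0,0,0,-0.72,0,0,-1,0,0,0,-0.84,0,0,-1,0,0,0,-0.96,0,0,-1,0,0,0,-1.08,0,0,-1,0,0,0,-1.2,0,0]
}}

```text
time: 10.65
tool_pos: [0.5726, 0.0082, 0.2303]
tcp_rot: [[-0.001, 0.827, 0.563], [-0.003, 0.563, -0.827], [-1.0, -0.003, 0.002]]
ft_force: [-0.7, -1.1, -0.3]
gripper_width: 0.999
```

Call:
{"method": "step_arm", "body": {
  "motion": [-1,0,0,0,-0.12,0,0,-1,0,0,0,-0.24,0,0,-1,0,0,0,-0.36,0,0,-1,0,0,0,-0.48,0,0,-1,0,0,0,-0.6,0,0,-1,0,0,0,-0.72,0,0,-1,0,0,0,-0.84,0,0,-1,0,0,0,-0.96,0,0,-1,0,0,0,-1.08,0,0,-1,0,0,0,-1.14,0,0]
}}

```text
time: 11.48
tool_pos: [0.5726, 0.0083, 0.2302]
tcp_rot: [[-0.001, -0.167, 0.986], [-0.003, 0.986, 0.167], [-1.0, -0.003, -0.002]]
ft_force: [0.3, 0.2, 0.1]
gripper_width: 0.999
```

```bash
python3 st.py 0 0 .132 99 0
```

```text
t 11.48 p [0.5726 0.0083 0.2302] clamp 0.0008 -0.0001 j [ 0.814  0.604 -1.251  1.691  0.597  1.294  1.18 ] x [-0.001 -0.003 -1.   ] yaw_y 99.64
F clamp 0.38 0.11 0.13 M [ 0.0835 -0.1268 -0.0058] w 0.999
([98.2, 0.3, -0.7], [0.011, -0.002, 0.003])
```

Call:
{"method": "step_arm", "body": {
  "motion": [-1,20,0,0,0.01,0,0,-1,45,0,-0.5,0.01,0,0,-1,65,0,-0.7,0.01,0,0,-1,80,0,-0.7,0.01,0,0,-1,90,0,-0.7,0.01,0,0,-1,98,0,-0.7,0.01,0,0,-1,98,0,-0.7,0.01,0,0]
}}

```text
time: 12.07
tool_pos: [0.572, 0.0082, 0.1311]
tcp_rot: [[-0.003, -0.149, 0.989], [-0.002, 0.989, 0.149], [-1.0, -0.002, -0.003]]
ft_force: [0.1, -0.4, -0.4]
gripper_width: 1.0
```

```bash
python3 st.py 0 0 .132 99 0
python3 - <<'E'
from workcell import read_camera
import cv2,numpy as np
s=read_camera("side")["color"]
cv2.imwrite("pics/c4.png",cv2.resize(s[120:245,190:305],None,fx=4,fy=4))
E
```

```text
t 12.07 p [0.572  0.0082 0.1311] clamp 0.0002 -0.0 j [ 0.751  0.701 -1.15   1.789  0.707  1.138  1.084] x [-0.003 -0.002 -1.   ] yaw_y 98.56
F clamp -0.04 -0.4 -0.36 M [ 0.0406 -0.103  -0.0179] w 1.0
([-0.9, -0.0, -0.2], [-0.008, -0.003, 0.002])
```

View pics/c4.png

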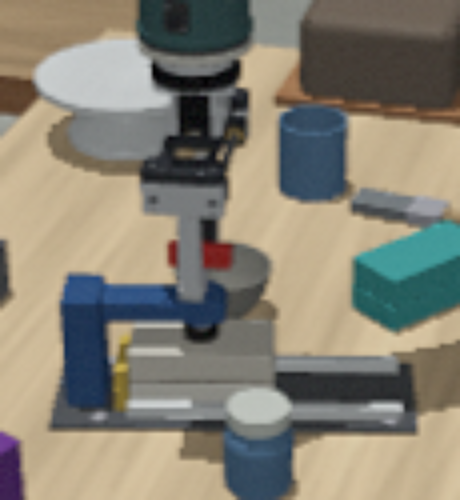

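The fingers straddle the bar centrally (crop 190,250). Closing now.

Call:
{"method": "step_arm", "body": {
  "motion": [1,0,0,0,0,0,0,1,0,0,0,0,0,0,1,0,0,0,0,0,0,1,0,0,0,0,0,0,1,0,0,0,0,0,0,1,0,0,0,0,0,0,1,0,0,0,0,0,0,1,0,0,0,0,0,0,1,0,0,0,0,0,0,1,0,0,0,0,0,0],
  "newtons": 60
}}

```text
time: 12.95
tool_pos: [0.5724, 0.0085, 0.1319]
tcp_rot: [[-0.002, -0.148, 0.989], [-0.002, 0.989, 0.148], [-1.0, -0.002, -0.002]]
ft_force: [0.0, -0.3, -0.3]
gripper_width: 0.326
```

```bash
python3 st.py 0 0 .132 99 0
```

```text
t 12.95 p [0.5724 0.0085 0.1319] clamp 0.0007 0.0001 j [ 0.751  0.7   -1.151  1.788  0.706  1.139  1.084] x [-0.002 -0.002 -1.   ] yaw_y 98.53
F clamp -0.03 -0.26 -0.29 M [ 0.0578 -0.1386 -0.0053] w 0.326
([-0.1, -0.2, -0.6], [-0.008, -0.002, 0.002])
```

Still closing (31 mm opening).

Call:
{"method": "step_arm", "body": {
  "motion": [1,0,0,0,0,0,0,1,0,0,0,0,0,0,1,0,0,0,0,0,0,1,0,0,0,0,0,0,1,0,0,0,0,0,0]
}}

```text
time: 13.37
tool_pos: [0.5724, 0.0084, 0.1319]
tcp_rot: [[-0.002, -0.148, 0.989], [-0.002, 0.989, 0.148], [-1.0, -0.002, -0.002]]
ft_force: [-0.3, 0.0, 0.1]
gripper_width: 0.142
```

```bash
python3 st.py 0 0 .132 99 0
```

```text
t 13.37 p [0.5724 0.0084 0.1319] clamp 0.0006 0.0001 j [ 0.751  0.7   -1.151  1.788  0.706  1.139  1.084] x [-0.002 -0.002 -1.   ] yaw_y 98.53
F clamp -0.29 0.08 0.06 M [ 0.031  -0.1316  0.1578] w 0.142
([-0.1, -0.1, -0.6], [-0.008, -0.002, 0.002])
```

Gripped at 13.4 mm. Now turning in small steps, logging the moment after each.

```bash
cat > lg.py <<'E'
from workcell import sensors;import numpy as np
s=sensors.get_obs();A=s["tcp_rot"];y=np.degrees(np.arctan2(A[1,1],A[0,1]))
L="%.2f %.2f %.4f %.2f %.2f %.2f %.3f %.3f %.4f %.4f"%(s["time"],y,s["torque"][2],*s["ft_force"],s["joint_positions"][6],s["gripper_width"],s["joint_efforts"][6],s["tool_pos"][2])
print(L);open("log.txt","a").write(L+"\n")
E
python3 lg.py
```

```text
13.37 98.53 0.1578 -0.30 0.01 0.06 1.084 0.142 -0.1420 0.1319
```

Call:
{"method": "step_arm", "body": {
  "motion": [1,0.08,0,0,0.06,0,0,1,0.15,0,0,0.12,0,0,1,0.23,0,0,0.18,0,0,1,0.3,0,0,0.24,0,0]
}}

```text
time: 13.7
tool_pos: [0.5724, 0.0084, 0.1316]
tcp_rot: [[-0.002, 0.094, 0.996], [-0.002, 0.996, -0.094], [-1.0, -0.002, -0.002]]
ft_force: [-0.8, 0.2, 0.1]
gripper_width: 0.146
```

```bash
python3 lg.py
```

```text
13.70 84.62 0.3675 -0.76 0.15 0.07 0.871 0.146 1.7373 0.1316
```

Call:
{"method": "step_arm", "body": {
  "motion": [1,0.08,0,0,0.06,0,0,1,0.15,0,0,0.12,0,0,1,0.23,0,0,0.18,0,0,1,0.3,0,0,0.24,0,0]
}}

```text
time: 14.03
tool_pos: [0.5724, 0.0085, 0.1313]
tcp_rot: [[-0.002, 0.328, 0.945], [-0.002, 0.945, -0.328], [-1.0, -0.003, -0.001]]
ft_force: [0.1, -0.0, -0.1]
gripper_width: 0.144
```

```bash
python3 lg.py
```

```text
14.03 70.88 0.3785 0.12 -0.03 -0.06 0.662 0.144 1.7322 0.1313
```

Call:
{"method": "step_arm", "body": {
  "motion": [1,0.08,0,0,0.06,0,0,1,0.15,0,0,0.12,0,0,1,0.23,0,0,0.18,0,0,1,0.3,0,0,0.24,0,0]
}}

```text
time: 14.37
tool_pos: [0.5724, 0.0085, 0.131]
tcp_rot: [[-0.002, 0.543, 0.84], [-0.002, 0.84, -0.543], [-1.0, -0.003, -0.0]]
ft_force: [0.1, -1.6, -1.0]
gripper_width: 0.143
```

```bash
python3 lg.py;python3 lg.py; python3 st.py
```

```text
14.37 57.13 0.3562 0.06 -1.57 -1.01 0.452 0.143 1.7337 0.1310
14.37 57.13 0.3562 0.06 -1.57 -1.01 0.452 0.143 1.7337 0.1310
t 14.37 p [0.5724 0.0085 0.131 ] clamp 0.0007 0.0001 j [ 0.667  0.613 -0.996  1.791  0.585  1.069  0.452] x [-0.002 -0.002 -1.   ] yaw_y 57.13
F clamp -0.33 -1.54 -1.01 M [-0.0577 -0.2439  0.3562] w 0.143
```

Call:
{"method": "step_arm", "body": {
  "motion": [1,0.08,0,0,0.06,0,0,1,0.15,0,0,0.12,0,0,1,0.23,0,0,0.18,0,0,1,0.3,0,0,0.24,0,0]
}}

```text
time: 14.7
tool_pos: [0.5724, 0.0084, 0.1307]
tcp_rot: [[-0.002, 0.727, 0.687], [-0.002, 0.687, -0.727], [-1.0, -0.003, 0.0]]
ft_force: [0.7, -1.4, -0.4]
gripper_width: 0.141
```

```bash
python3 lg.py
```

```text
14.70 43.37 0.3233 0.72 -1.41 -0.39 0.242 0.141 1.7383 0.1307
```

Call:
{"method": "step_arm", "body": {
  "motion": [1,0.08,0,0,0.06,0,0,1,0.15,0,0,0.12,0,0,1,0.23,0,0,0.18,0,0,1,0.3,0,0,0.24,0,0]
}}

```text
time: 15.03
tool_pos: [0.5724, 0.0084, 0.1304]
tcp_rot: [[-0.002, 0.869, 0.494], [-0.002, 0.494, -0.869], [-1.0, -0.003, 0.001]]
ft_force: [0.9, -0.8, -0.6]
gripper_width: 0.143
```

```bash
python3 lg.py
```

```text
15.03 29.62 0.3590 0.90 -0.82 -0.59 0.032 0.143 1.7438 0.1304
```

Call:
{"method": "step_arm", "body": {
  "motion": [1,0.08,0,0,0.06,0,0,1,0.15,0,0,0.12,0,0,1,0.23,0,0,0.18,0,0,1,0.3,0,0,0.24,0,0]
}}

```text
time: 15.37
tool_pos: [0.5724, 0.0084, 0.1301]
tcp_rot: [[-0.002, 0.962, 0.273], [-0.002, 0.273, -0.962], [-1.0, -0.003, 0.002]]
ft_force: [0.3, -0.8, -2.1]
gripper_width: 0.141
```

```bash
python3 lg.py
```

```text
15.37 15.87 0.3111 0.31 -0.75 -2.07 -0.179 0.141 1.7513 0.1301
```

Call:
{"method": "step_arm", "body": {
  "motion": [1,0.08,0,0,0.06,0,0,1,0.15,0,0,0.12,0,0,1,0.23,0,0,0.18,0,0,1,0.3,0,0,0.24,0,0]
}}

```text
time: 15.7
tool_pos: [0.5724, 0.0084, 0.1298]
tcp_rot: [[-0.002, 0.999, 0.037], [-0.002, 0.037, -0.999], [-1.0, -0.002, 0.002]]
ft_force: [1.0, -2.3, -1.6]
gripper_width: 0.144
```

```bash
python3 lg.py
```

```text
15.70 2.12 0.3298 1.00 -2.28 -1.62 -0.391 0.144 1.7591 0.1298
```

Call:
{"method": "step_arm", "body": {
  "motion": [1,0.08,0,0,0.06,0,0,1,0.15,0,0,0.12,0,0,1,0.23,0,0,0.18,0,0,1,0.3,0,0,0.24,0,0]
}}

```text
time: 16.03
tool_pos: [0.5724, 0.0084, 0.1295]
tcp_rot: [[-0.002, 0.979, -0.202], [-0.002, -0.202, -0.979], [-1.0, -0.001, 0.003]]
ft_force: [-0.2, -0.5, -1.9]
gripper_width: 0.143
```

```bash
python3 lg.py
```

```text
16.03 -11.63 0.3705 -0.18 -0.49 -1.86 -0.603 0.143 1.7680 0.1295
```

Call:
{"method": "step_arm", "body": {
  "motion": [1,0.08,0,0,0.06,0,0,1,0.15,0,0,0.12,0,0,1,0.23,0,0,0.18,0,0,1,0.3,0,0,0.24,0,0]
}}

```text
time: 16.37
tool_pos: [0.5724, 0.0084, 0.1293]
tcp_rot: [[-0.002, 0.903, -0.429], [-0.002, -0.429, -0.903], [-1.0, -0.001, 0.003]]
ft_force: [-1.4, -1.7, 2.4]
gripper_width: 0.141
```

```bash
python3 lg.py; python3 st.py
```

```text
16.37 -25.38 0.3620 -1.45 -1.74 2.37 -0.817 0.141 1.7645 0.1293
t 16.37 p [0.5724 0.0084 0.1293] clamp 0.0007 0.0 j [ 0.452  0.495 -0.675  1.799  0.368  0.979 -0.817] x [-0.002 -0.002 -1.   ] yaw_y -25.38
F clamp -1.83 -1.34 2.37 M [-0.2329  0.0235  0.362 ] w 0.141
```

Call:
{"method": "step_arm", "body": {
  "motion": [1,0.08,0,0,0.06,0,0,1,0.15,0,0,0.12,0,0,1,0.23,0,0,0.18,0,0,1,0.3,0,0,0.24,0,0]
}}

```text
time: 16.7
tool_pos: [0.5724, 0.0084, 0.1291]
tcp_rot: [[-0.002, 0.776, -0.631], [-0.003, -0.631, -0.776], [-1.0, 0.0, 0.003]]
ft_force: [-1.9, -1.6, 5.1]
gripper_width: 0.145
```

```bash
python3 lg.py
```

```text
16.70 -39.13 0.3769 -1.85 -1.58 5.12 -1.031 0.145 1.7528 0.1291
```

Call:
{"method": "step_arm", "body": {
  "motion": [1,0.08,0,0,0.06,0,0,1,0.15,0,0,0.12,0,0,1,0.23,0,0,0.18,0,0,1,0.3,0,0,0.24,0,0]
}}

```text
time: 17.03
tool_pos: [0.5724, 0.0083, 0.129]
tcp_rot: [[-0.002, 0.603, -0.797], [-0.003, -0.797, -0.603], [-1.0, 0.001, 0.003]]
ft_force: [-3.5, -2.1, 7.7]
gripper_width: 0.146
```

```bash
python3 lg.py
```

```text
17.03 -52.88 0.3406 -3.49 -2.12 7.69 -1.246 0.146 1.7407 0.1290
```

Call:
{"method": "step_arm", "body": {
  "motion": [1,0.08,0,0,0.06,0,0,1,0.15,0,0,0.12,0,0,1,0.23,0,0,0.18,0,0,1,0.3,0,0,0.24,0,0]
}}

```text
time: 17.37
tool_pos: [0.5725, 0.0084, 0.1289]
tcp_rot: [[-0.002, 0.397, -0.918], [-0.003, -0.918, -0.397], [-1.0, 0.002, 0.003]]
ft_force: [-4.1, -1.3, 10.7]
gripper_width: 0.138
```

```bash
python3 lg.py; python3 st.py
```

```text
17.37 -66.63 0.4105 -4.14 -1.33 10.66 -1.461 0.138 1.7282 0.1289
t 17.37 p [0.5725 0.0084 0.1289] clamp 0.0007 -0.0 j [ 0.336  0.459 -0.517  1.803  0.275  0.953 -1.461] x [-0.002 -0.003 -1.   ] yaw_y -66.63
F clamp -4.34 -0.28 10.66 M [-0.3912  0.896   0.4105] w 0.138
```

The joint-7 effort slope broke by exactly the expected 0.020 N m per step, and Fz began to rise too, both near yaw -12…-18°. I'll fit the touch point before going on.

Run:
```python
import numpy as np
from scipy.optimize import least_squares
L=np.unique(np.loadtxt("log.txt"),axis=0)[1:];y=-L[:,1]
for name,col,k0,sl in(("eff7",8,3,True),("eff7 all+quad",8,1,True),("Mz",2,0,False),("Fz",5,0,True)):
    x=y[k0:];d=L[k0:,col]
    quad="quad" in name
    f=lambda p:p[0]+(p[1]*x/100 if sl else 0)+(p[4]*(x/100)**2 if quad else 0)+p[2]*np.clip(x-p[3],0,None)-d
    r=min((least_squares(f,[d[0],0,0,t,0]) for t in range(-30,60,10)),key=lambda r:r.cost);print(name,r.x.round(5),"rms",np.sqrt(2*r.cost/len(d)))
f=lambda p:p[0]+.13/90*np.clip(y-p[1],0,None)-L[:,2];r=least_squares(f,[.35,15]);print("Mz known slope",r.x)
```

```text
eff7 [ 1.760720e+00  5.433000e-02 -1.420000e-03  1.848744e+01  0.000000e+00] rms 0.00066089165358559
eff7 all+quad [ 1.760210e+00  6.448000e-02 -1.840000e-03  1.807409e+01  3.378000e-02] rms 0.0006249348708973868
Mz [3.52310e-01 4.69076e+00 4.56000e-03 5.38751e+01 0.00000e+00] rms 0.020795931274549078
Fz [-1.78663 -2.2517   0.24332  8.45514  0.     ] rms 0.41256586688169683
Mz known slope [ 0.35087778 35.48769111]
```

Touch is at yaw ≈ -18° (joint effort fit, slope 0.00142 against 0.00144 expected), so the target is yaw ≈ -107.5°. I'll relieve the downward push while turning the remaining 0.71 rad.

Call:
{"method": "step_arm", "body": {
  "motion": [1,-0.15,0,0,0.06,0,0,1,-0.3,0,0,0.12,0,0,1,-0.4,0,0,0.18,0,0,1,-0.5,0,0,0.24,0,0]
}}

```text
time: 17.7
tool_pos: [0.5724, 0.0084, 0.1289]
tcp_rot: [[-0.002, 0.167, -0.986], [-0.002, -0.986, -0.167], [-1.0, 0.002, 0.002]]
ft_force: [-0.3, -1.7, -0.2]
gripper_width: 0.145
```

```bash
python3 lg.py
```

```text
17.70 -80.38 0.4348 -0.35 -1.66 -0.21 -1.677 0.145 1.7068 0.1289
```

Call:
{"method": "step_arm", "body": {
  "motion": [1,0,0,0,0.06,0,0,1,0,0,0,0.12,0,0,1,0,0,0,0.18,0,0,1,0,0,0,0.24,0,0]
}}

```text
time: 18.03
tool_pos: [0.5724, 0.0084, 0.1288]
tcp_rot: [[-0.002, -0.072, -0.997], [-0.002, -0.997, 0.072], [-1.0, 0.003, 0.002]]
ft_force: [-0.2, -2.2, -1.4]
gripper_width: 0.147
```

```bash
python3 lg.py; python3 st.py
```

```text
18.03 -94.13 0.4904 -0.15 -2.23 -1.35 -1.894 0.147 1.6944 0.1288
t 18.03 p [0.5724 0.0084 0.1288] clamp 0.0006 0.0 j [ 0.257  0.442 -0.415  1.805  0.217  0.941 -1.894] x [-0.002 -0.002 -1.   ] yaw_y -94.13
F clamp -0.69 -2.13 -1.35 M [-0.165  -0.0866  0.4904] w 0.147
```

Run:
```python
import numpy as np
from scipy.optimize import least_squares
L=np.unique(np.loadtxt("log.txt"),axis=0)[1:];y=-L[:,1]
for col in(8,2):
  for k0 in(1,3):
   for quad in(0,1):
    for fix in(0,1):
      x=y[k0:];d=L[k0:,col];F=L[k0:,5];s=-1 if col==8 else 1
      if col==2 and (quad or k0==3):continue
      def f(p):
        k=s*.13/90 if fix else p[2]/1e3
        return p[0]+(col==8)*(p[1]*x/100+p[5]*F/1000)+quad*p[4]*(x/100)**2+k*np.clip(x-p[3],0,None)-d
      r=min((least_squares(f,[d[0],0,s*1.4,t,0,0]) for t in range(-30,60,10)),key=lambda r:r.cost);print(col,k0,quad,fix,r.x.round(4),"rms",np.sqrt(2*r.cost/len(d)).round(5))
```

```text
8 1 0 0 [ 1.7609  0.0458 -1.4586 18.9933 -1.1907  0.6123] rms 0.00182
8 1 0 1 [ 1.7607  0.0453 27.0808 18.8543  0.      0.6251] rms 0.00183
8 1 1 0 [ 1.7618  0.0659 -2.0298 16.8095  0.0327  0.9289] rms 0.00068
8 1 1 1 [ 1.76060e+00  4.53000e-02 -6.17103e+01  1.85828e+01  1.00000e-03
  6.51300e-01] rms 0.00181
8 3 0 0 [ 1.7618  0.0561 -1.5614 17.073  -0.0678  0.6225] rms 0.00072
8 3 0 1 [ 1.76080e+00  4.90000e-02 -6.15605e+01  1.71670e+01  0.00000e+00
  6.76300e-01] rms 0.00141
8 3 1 0 [ 1.7619  0.0621 -1.8177 16.7956  0.0173  0.7851] rms 0.00049
8 3 1 1 [ 1.76170e+00  5.29000e-02  5.87721e+01  1.72244e+01 -7.00000e-03
  5.63600e-01] rms 0.00089
2 1 0 0 [ 0.3514 19.2835  3.3402 52.88    0.      0.    ] rms 0.01997
2 1 0 1 [ 0.3469 60.0936  1.4    21.2495  0.      0.    ] rms 0.02511
```

All variants agree on touch ≈ -17.3°, so 13.2° (0.23 rad) remains. Then open and lift.

Call:
{"method": "step_arm", "body": {
  "motion": [1,0,0,0,0.06,0,0,1,0,0,0,0.12,0,0,1,0,0,0,0.18,0,0,1,0,0,0,0.23,0,0]
}}

```text
time: 18.37
tool_pos: [0.5724, 0.0084, 0.1287]
tcp_rot: [[-0.002, -0.298, -0.955], [-0.002, -0.955, 0.298], [-1.0, 0.003, 0.001]]
ft_force: [0.2, -1.6, -3.5]
gripper_width: 0.146
```

```bash
python3 lg.py; python3 st.py
```

```text
18.37 -107.31 0.4557 0.16 -1.61 -3.48 -2.102 0.146 0.9971 0.1287
t 18.37 p [0.5724 0.0084 0.1287] clamp 0.0006 0.0001 j [ 0.22   0.435 -0.366  1.807  0.191  0.937 -2.102] x [-0.002 -0.002 -1.   ] yaw_y -107.31
F clamp -0.23 -1.6 -3.48 M [-0.2383 -0.3128  0.4557] w 0.146
```

Call:
{"method": "step_arm", "body": {
  "motion": [-1,0,0,0,0,0,0,-1,0,0,0,0,0,0,-1,0,0,0,0,0,0,-1,0,0,0,0,0,0,-1,0,0,0,0,0,0,-1,0,0,0,0,0,0,-1,0,0,0,0,0,0,-1,0,0,0,0,0,0,-1,0,0,0,0,0,0,-1,0,0,0,0,0,0]
}}

```text
time: 19.2
tool_pos: [0.5724, 0.0084, 0.1288]
tcp_rot: [[-0.002, -0.295, -0.955], [-0.002, -0.955, 0.295], [-1.0, 0.003, 0.001]]
ft_force: [0.6, -0.2, -0.1]
gripper_width: 0.818
```

```bash
python3 st.py
```

```text
t 19.2 p [0.5724 0.0084 0.1288] clamp 0.0006 0.0001 j [ 0.22   0.435 -0.367  1.807  0.191  0.937 -2.1  ] x [-0.002 -0.002 -1.   ] yaw_y -107.16
F clamp 0.5 -0.3 -0.12 M [ 0.0247 -0.0675 -0.0165] w 0.818
```

Call:
{"method": "step_arm", "body": {
  "motion": [-1,-5,0,0,0,0,0,-1,-15,0,0,0,0,0,-1,-40,0,0,0,0,0,-1,-75,0,0,0,0,0,-1,-110,0,0,0,0,0,-1,-130,0,30,0,0,0,-1,-140,0,65,0,0,0,-1,-140,0,100,0,0,0,-1,-140,0,130,0,0,0,-1,-140,0,150,0,0,0]
}}

```text
time: 20.03
tool_pos: [0.4271, 0.0539, 0.2701]
tcp_rot: [[-0.001, -0.294, -0.956], [-0.003, -0.956, 0.294], [-1.0, 0.003, -0.0]]
ft_force: [-0.2, -0.1, 0.9]
gripper_width: 1.0
```

```bash
python3 st.py
python3 - <<'E'
from h import *;from workcell import read_camera
import pickle
d=pickle.load(open("d0.pkl","rb"))
n=np.array([-.24359,.96988]);c=np.array([.96988,.24359]);o=np.array([.5718,.0082])
ims=[]
for cam,roi in(("top",(235,130,300,240)),("side",(195,170,302,236))):
    r=read_camera(cam);M,h=masks(r["color"]);b=blob(M["red"],roi);v,u=np.nonzero(b)
    q=cast(r,np.c_[u,v],.157 if cam=="top" else .146)[:,:2]-o;Q=np.c_[q@c,q@n];Q0=Q-Q.mean(0);e=np.linalg.svd(Q0,full_matrices=False)[2][0]
    print(cam,b.sum(),Q.mean(0),"bar cw deg from clamp x (mod180)",-np.degrees(np.arctan2(e[1],e[0]))%180)
    dd=np.abs(r["color"].astype(int)-d[cam]["color"]).max(2)>40
    x0,y0,x1,y1=(225,130,305,240) if cam=="top" else (190,165,305,245)
    ims.append(cv2.resize(r["color"][y0:y1,x0:x1],None,fx=5 if cam=="top" else 3.4,fy=5 if cam=="top" else 3.4))
a,b=ims;W=np.zeros((550,a.shape[1]+b.shape[1],3),np.uint8);W[:a.shape[0],:a.shape[1]]=a;W[:b.shape[0],a.shape[1]:]=b
cv2.imwrite("pics/c5.png",W)
E
```

```text
t 20.03 p [0.4271 0.0539 0.2701] clamp -0.1292 0.0795 j [ 0.247  0.011 -0.446  1.97   0.008  1.163 -2.072] x [-0.001 -0.003 -1.   ] yaw_y -107.11
F clamp -0.26 -0.05 0.88 M [ 0.1015 -0.0196  0.0178] w 1.0
top 52 [-0.00133434 -0.00060428] bar cw deg from clamp x (mod180) 28.39002942946945
side 86 [-0.00067759 -0.00299993] bar cw deg from clamp x (mod180) 48.05398945276946
```

View pics/c5.png

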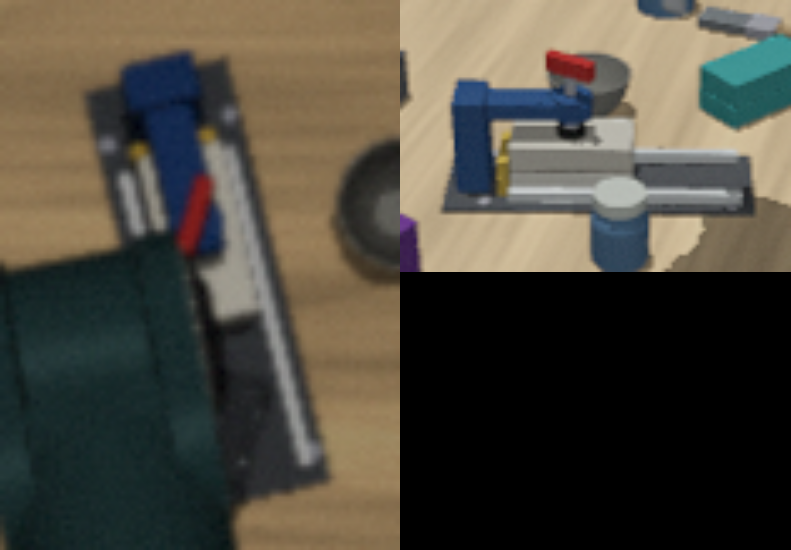

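The picture shows the mould tight on the stop (side crop 505,160), the foot on the block (570,130), and the jar and bowl unmoved. The bar reads 28° against the tool's 31°, so it did not slip. Handing in.

```bash
python3 -c "
from workcell import arm;print(arm.sign_off())"
```

```text
the job is handed in; nothing more can be done
None
```

The mould is pushed home, the knob is a quarter turn past touch, and the job was handed in at about 20 s. The robot was clear of everything with the gripper open.

- **Push:** The mould slid along its channel at 3 to 6 N. At the stop the motion stalled while the force rose to 20 N, and the side view afterwards shows no gap to the yellow stop.
- **Finding touch:** The foot touched after about 116° of turning, roughly 2.6 mm down. I took this from a break in the joint-7 effort, whose slope matched the expected 0.13 N m per quarter turn.
- **Tightening:** I turned a further 90° by the measured tool angle and let go. The moment rose from about 0.35 to 0.46–0.49 N m, against about 0.48 expected.

**Checks that disagreed:**
- **Touch point:** The vertical force put touch about 9° earlier. The noisy wrist moment put it 4 to 36° later, depending on the fit. I went with the joint-7 effort because it was far less noisy.
- **Downward push:** Just after touch the gripper was pressing down on the bar with about 11 N; I relieved this while still turning.
- **Knob angle:** The camera reads 28° for the bar against 31° from the tool, which is within the picture's accuracy, so I found no sign of slip.

The jar and the small bowl look unmoved in the last pictures. I did not measure the other things around the clamp again.

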